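# Load a row of brush handles and hold the drop gate open

### The arm

A 7-joint arm with a two-finger parallel gripper is mounted at the origin on the work surface. World frame = base frame: x ahead of the robot, y to its left, z up, the work surface at z = 0. Lengths are in mm, angles in rad, forces in N, time in s.
With the tool pointing down it reaches from about 400 to 875 mm from the base axis. Payload 19.3 kg.
Tool frame: the origin (TCP) lies at the very end of the fingers, on their centre line; the grasp point (between the pads) lies 19 mm behind it; z points along the fingers, y is the line along which they close (so a half turn about z gives the same grasp; the last joint's range is limited). The gripper opens to 85 mm and grips with 20 to 120 N. Pads are 22 mm wide; open, the fingers measure 114 mm over their backs; the gripper's body (76 mm by 85 mm) begins 54 mm behind the grasp point. The pads swing forward as they close: fully open they stand 13 mm farther back than shut.
Start: joints at [1.256, 0.521, -0.036, 1.599, 0.021, 1.021, -0.113], TCP at [151.448, -606.365, 231.291] pointing down, gripper open.
Joint ranges: [-2.91, 2.91], [-0.3, 2.13], [-1.5, 1.42], [0.17, 2.43], [-1.26, 4.41], [0.16, 1.93], [-2.52, 2.52]. Speed limits (rad/s): [1.89, 1.89, 2.39, 2.39, 3.01, 3.01, 3.01].

### API

Orientations are given as a unit quaternion [x, y, z, w].
In Python, from station import * gives the robot as it stands.
- The arm moves only by the shell command python3 -m inch 'ROWS' [FORCE]. ROWS is JSON, a list of rows, each a list of 7 numbers: the turn, a rotation vector about the tool's x, y, z each as a share of pi/2 rad, from -1 to 1, then the shift along the tool's x, y, z each as a share of 20 cm, from -1 to 1, then the closure, from -1 (fully open) to 1 (shut), so that 0 is half open. In form: [[wx, wy, wz, x, y, z, jaw], ...]. A call has 1 to 12 rows; each row is the pose to reach, as a shift and turn from the pose commanded when the call began, along the tool's axes at that moment; what a row does not reach only later rows make up. A row lasts 1/10 s, in which the tool goes at most 50 mm and 8.59 degrees, less where a joint would pass 70% of its speed; a pose out of reach is approached as far as the arm can. A call with a number of a shift or a turn outside -1 to 1 is refused whole. A call with a gripper value outside its range is refused whole. The fingers move at their own pace and stop on an object; FORCE is the grip in N (left out, the last holds). Time passes only in rows, so rows that repeat a pose let the fingers close. It gives the time, the measured TCP pose, the force, the opening and the grip force at its end, in the units of the state.
- get_obs(): the state, without advancing time (a new reading comes with each control period).
- camera(name): name is "scene" or "top" or "wrist"; returns a dict with "image" (400x640x3 uint8, blue, green, red), "depth" (400x640 float32, mm along the optical axis (not along the pixel's ray), 0 where there is no reading), "camera_matrix" (3x3 intrinsics, pixels), "R" (3x3) and "t" (3): a world point X has camera coordinates R X + t; the wrist camera has in their place "hand_eye" (4x4, takes a point from camera to tool coordinates, whose origin is the TCP and whose axes are the flange's). Camera axes: x right, y down, z forward; pixel columns grow to the right and rows downward; lengths in mm; the calibration is good to about 2 mm. The wrist camera is an equidistant fisheye: a pixel r from the principal point sees the ray r / f radians off the axis. A picture is of the moment at which its call begins: read the wrist's pose just before it.
- job_done(): hands the job in; it is judged then, once.
The state is a dict: "t": time; "joint_positions": joint angles; "joint_vel": joint speeds; "effort": joint torques, N m; "tool_pos": TCP position; "ee_rot": TCP orientation; "force": force on the tool from outside, world axes, zero at the start; "wrist_torque": the same for the moment, N m; "finger_gap": opening from 0.0 (shut) to 1.0 (fully open); "gripper_force": force on a finger pad.
Only numpy, scipy, OpenCV 4.12 (cv2) and the standard library are available. Lean on these libraries where they do the work, as an engineer would, in place of code of your own. Each camera call takes 0.05 s, during which the arm holds its last target. There are 200 camera calls.

### The job

Stand the three turned brush handles from the bench upright in the three pockets of the drop loader, one in each; set them down, do not drop them in. Then pull the loader's sprung gate out by its bar until the front edge of the gate's crossbar is at the black lines on the runners, not well past them, so that the whole row drops into the crate below. Keep hold of the gate there against its spring and finish while holding it at the lines, and leave the other things on the bench alone.

Things in the scene. Friction and masses are not known exactly. Their poses are not given: they have to be found in the camera images.
- loader: drop loader, fixed to the bench: plywood base 264 x 236 mm, on it a wooden crate of 2 x 3 cells (far row already full) and, over the crate's near row, an aluminium head with three open-topped pockets in a row. Origin: on the bench below the middle pocket. +x: from the gate's bar across the head to the full row (away from the robot); +y: along the row to the left pocket; z up.
- pocket_left (a point): centre of the left pocket's floor on the shut gate plate, 96.5 mm above the bench (axes as the loader). Pockets are 44 mm square inside, 52 mm apart; walls 7 mm thick, rim 127 mm above the bench. A handle standing in one reaches 165 mm; 38 mm stick out. Fingers have room above the rim before and behind the row, not along it.
- pocket_middle (a point): centre of the middle pocket's floor, likewise. When the gate is pulled, the handles fall 77 mm, each into the crate cell (54 x 48 mm, felt floor 20 mm above the bench) straight below its pocket.
- pocket_right (a point): centre of the right pocket's floor, likewise
- gate (a joint): how far the gate is pulled out, m: 0 = shut (its start), 0.052 = crossbar's front edge at the black lines. It slides level along the loader's -x. A spring draws it shut: about 7 N when shut, 12 N at the lines; it stays open only while held. Beyond 0.068 the plate leaves its runners, which must not happen.
- gate_bar (a point): middle of the gate's bar, moving with the gate: a level round wooden bar 14 mm thick, 140 mm long along the loader's y (110 mm free between posts), axis 138 mm above the bench, 72 mm before the pockets' centre line when shut. 32 mm clear below it, 36 mm clear behind it to the head's wall. Can be pinched from above, one finger before and one behind it.
- gate_mark (a point): the black lines across both runners, seen at the loader's mid-width, 97 mm above the bench: 132 mm before the pockets' centre line. The crossbar's front edge lies 8 mm before the bar's axis.
- handle1_centre (a point): centre (half-way up, on the axis) of one of the three turned wooden brush handles that stand upright on the bench (z axis up the handle). 68 mm tall: round foot 34 mm across (lowest 16 mm), a waist 23 mm across, then a straight barrel 28 mm across from 36 mm above the underside to the top. 42 g (+-30 %). All three are alike and may go into any pocket.
- handle2_centre (a point): the same point of another of the three brush handles, same shape and size
- handle3_centre (a point): the same point of another of the three brush handles, same shape and size
- finished_brush: a finished shaving brush standing on its handle, 111 mm tall, 40 mm at its widest; origin: centre of its underside. Not part of the job.
- wax_tin: a flat round steel wax tin, 84 mm across, 32 mm high; origin: centre of its underside. Not part of the job.
- screwdriver: a screwdriver lying on the bench at the right-hand side; origin: middle of its underside. Not part of the job.
There are look-alikes about, which are no part of the job. What is shaped like the part that bears handle1_centre but orange is not meant.

How it is judged (in metres and radians):
On the way, in this order (a step that is already met when the one before it is completed fails the run):
1. the three handles stand upright in the loader's three pockets, one in each, on the shut gate, let go (((horizontal distance between handle1_centre and pocket_left below 0.014 m and height (world z) of handle1_centre between 0.124 and 0.138 m and angle between handle1_centre's own z axis and vertical below 0.2 rad) or (horizontal distance between handle2_centre and pocket_left below 0.014 m and height (world z) of handle2_centre between 0.124 and 0.138 m and angle between handle2_centre's own z axis and vertical below 0.2 rad) or (horizontal distance between handle3_centre and pocket_left below 0.014 m and height (world z) of handle3_centre between 0.124 and 0.138 m and angle between handle3_centre's own z axis and vertical below 0.2 rad)) and ((horizontal distance between handle1_centre and pocket_middle below 0.014 m and height (world z) of handle1_centre between 0.124 and 0.138 m and angle between handle1_centre's own z axis and vertical below 0.2 rad) or (horizontal distance between handle2_centre and pocket_middle below 0.014 m and height (world z) of handle2_centre between 0.124 and 0.138 m and angle between handle2_centre's own z axis and vertical below 0.2 rad) or (horizontal distance between handle3_centre and pocket_middle below 0.014 m and height (world z) of handle3_centre between 0.124 and 0.138 m and angle between handle3_centre's own z axis and vertical below 0.2 rad)) and ((horizontal distance between handle1_centre and pocket_right below 0.014 m and height (world z) of handle1_centre between 0.124 and 0.138 m and angle between handle1_centre's own z axis and vertical below 0.2 rad) or (horizontal distance between handle2_centre and pocket_right below 0.014 m and height (world z) of handle2_centre between 0.124 and 0.138 m and angle between handle2_centre's own z axis and vertical below 0.2 rad) or (horizontal distance between handle3_centre and pocket_right below 0.014 m and height (world z) of handle3_centre between 0.124 and 0.138 m and angle between handle3_centre's own z axis and vertical below 0.2 rad)) and value of joint gate below 0.006 m and contact force between the fingers and handle1 below 0.3 N and contact force between the fingers and handle2 below 0.3 N and contact force between the fingers and handle3 below 0.3 N), for 0.2 s.
2. the gate is pulled to the black lines, in the robot's fingers, and the row has dropped into the crate (((horizontal distance between handle1_centre and pocket_left below 0.02 m and height (world z) of handle1_centre between 0.046 and 0.064 m and angle between handle1_centre's own z axis and vertical below 0.2 rad) or (horizontal distance between handle2_centre and pocket_left below 0.02 m and height (world z) of handle2_centre between 0.046 and 0.064 m and angle between handle2_centre's own z axis and vertical below 0.2 rad) or (horizontal distance between handle3_centre and pocket_left below 0.02 m and height (world z) of handle3_centre between 0.046 and 0.064 m and angle between handle3_centre's own z axis and vertical below 0.2 rad)) and ((horizontal distance between handle1_centre and pocket_middle below 0.02 m and height (world z) of handle1_centre between 0.046 and 0.064 m and angle between handle1_centre's own z axis and vertical below 0.2 rad) or (horizontal distance between handle2_centre and pocket_middle below 0.02 m and height (world z) of handle2_centre between 0.046 and 0.064 m and angle between handle2_centre's own z axis and vertical below 0.2 rad) or (horizontal distance between handle3_centre and pocket_middle below 0.02 m and height (world z) of handle3_centre between 0.046 and 0.064 m and angle between handle3_centre's own z axis and vertical below 0.2 rad)) and ((horizontal distance between handle1_centre and pocket_right below 0.02 m and height (world z) of handle1_centre between 0.046 and 0.064 m and angle between handle1_centre's own z axis and vertical below 0.2 rad) or (horizontal distance between handle2_centre and pocket_right below 0.02 m and height (world z) of handle2_centre between 0.046 and 0.064 m and angle between handle2_centre's own z axis and vertical below 0.2 rad) or (horizontal distance between handle3_centre and pocket_right below 0.02 m and height (world z) of handle3_centre between 0.046 and 0.064 m and angle between handle3_centre's own z axis and vertical below 0.2 rad)) and value of joint gate between 0.046 and 0.06 m and contact force between the fingers and gate above 4 N), for 0.3 s.
At the end, for the whole second after the job is handed in: One handle stands upright (within 0.2 rad) and still on the floor of each crate cell below the three pockets (within 20 mm of the pocket's axis), and the gate is held still by the fingers (more than 4 N) with its crossbar at the black lines (joint 0.046 to 0.060 m) (all of step 2 and velocity of joint gate between -0.02 and 0.02 m/s and linear speed of each of handle1, handle2, handle3 below 0.05 m/s); the arm keeps its last pose, push and grip.
It fails at once if the gate is pulled well past the lines (beyond 0.068 m), off its runners (value of joint gate above 0.068 m).
It fails at once if a handle is dropped (falls free, faster than 0.7 m/s, while the gate is not open) ((linear speed of handle1 above 0.7 m/s and contact force between the fingers and handle1 below 0.05 N and value of joint gate below 0.01 m) or (linear speed of handle2 above 0.7 m/s and contact force between the fingers and handle2 below 0.05 N and value of joint gate below 0.01 m) or (linear speed of handle3 above 0.7 m/s and contact force between the fingers and handle3 below 0.05 N and value of joint gate below 0.01 m)).
It fails at once if the finished brush, the wax tin or the screwdriver is moved by more than 25 mm or the brush is tipped (distance of any of finished_brush, wax_tin, screwdriver from where it was at the start of the episode above 0.025 m or angle between finished_brush's own z axis and vertical above 0.5 rad).
It also fails if it takes over 72 s, if anything falls off the work surface, if the arm or the gripper's body presses on something with over 40 N, if the wrist force passes 120 N, or if a joint passes its speed limit or range.

## Working session

There is one attempt and no reset: what is moved stays moved. The work goes in short steps, Python scripts to look and compute and a shell command to move; the robot and the scene stay as the last step left them, time stands still between calls to the robot, and variables do not carry over. Pictures are saved under pics/ and viewed, at most 10 in all, crops included, and the job is handed in when it is done.

```bash
mkdir -p pics; ls; python3 - <<'E'
from station import *
import cv2
print(get_obs())
for n in("scene","top"):
    c=camera(n); cv2.imwrite(f"pics/{n}0.png",c["image"]); print(n,c["camera_matrix"].tolist(),c["R"].tolist(),c["t"].tolist())
    import numpy as np; np.savez(f"{n}.npz",**c)
E
```

```text
pics
{'t': 0.0, 'joint_positions': array([ 1.25581215,  0.52200348, -0.03633724,  1.5999726 ,  0.02121335,
        1.02110435, -0.11278891]), 'joint_vel': array([-0.0008985 , -0.00099712, -0.00193755, -0.00050233, -0.00049327,
       -0.00028261,  0.00057673]), 'effort': array([ 2.61014893e-04, -9.27103615e+01,  1.98001519e+00, -3.69935381e+01,
        1.79228734e-02,  8.13302526e-03,  5.93361733e-05]), 'tool_pos': array([ 151.35620161, -606.06456433,  230.74486456]), 'ee_rot': array([ 9.92518306e-01,  1.22094666e-01, -1.09059901e-04, -5.40271628e-04]), 'force': array([-0.2238392, -0.4037273,  0.3919417]), 'wrist_torque': array([-0.03131199, -0.01892598, -0.04315635]), 'gripper_force': 0.0, 'finger_gap': 0.9996486408588742}
scene [[489.43365773635355, 0.0, 323.5777730875672], [0.0, 489.43365773635355, 198.67501960958418], [0.0, 0.0, 1.0]] [[-0.8284623817046644, 0.5598946265886723, 0.012964922574637869], [0.36750927906455677, 0.5609713152021847, -0.7417871078158348], [-0.4225955654070271, -0.6097779847103881, -0.6705101024301222]] [530.622381877361, -88.38208999677616, 1581.3935739849353]
top [[396.07378150868374, 0.0, 317.4502376528905], [0.0, 396.07378150868374, 202.75774786881075], [0.0, 0.0, 1.0]] [[-0.029256970230926837, -0.9995699062772315, -0.002008023364855843], [-0.9857875185872891, 0.029185920743857424, -0.1654422866979557], [0.16542973701974487, -0.002860855686751989, -0.9862174291779262]] [-51.60222267828069, 635.2946406964253, 992.7480645091543]
```

View pics/top0.png

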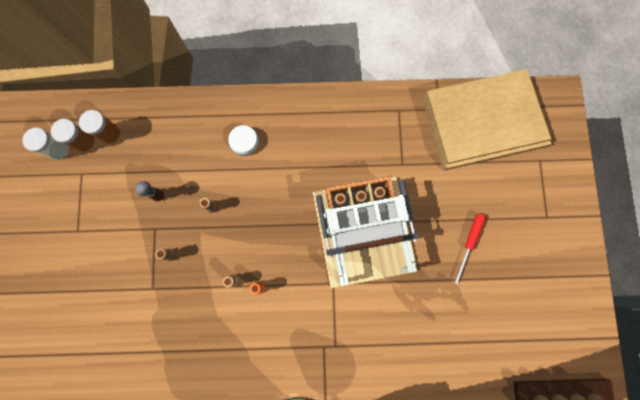

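View pics/scene0.png

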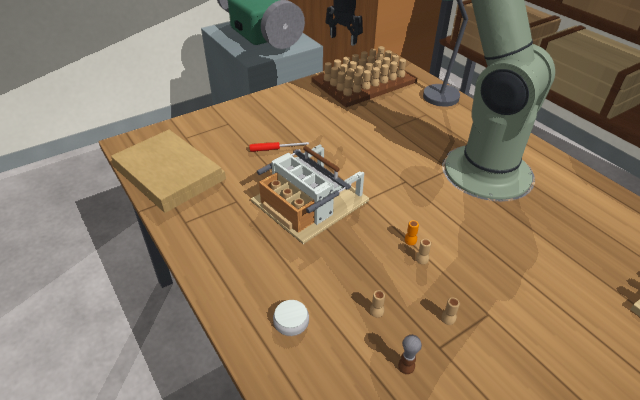

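Handle candidates in the top view are tan ones at (205,203), (160,254) and (228,281). The orange one at (256,288) is the look-alike and is excluded. The stock tray is at (570,390) and the finished brush at (143,188). The loader's pockets are around (345..388,213), with the bar at its near side. Next I measure and check the choice in a crop.

```bash
cat > h.py <<'E'
import numpy as np,cv2
from scipy.spatial.transform import Rotation as Rt
def cloud(c):
    K=c["camera_matrix"];d=c["depth"];v,u=np.mgrid[:d.shape[0],:d.shape[1]]
    P=np.stack([(u-K[0,2])/K[0,0]*d,(v-K[1,2])/K[1,1]*d,d],-1)
    P=(P-c["t"])@c["R"]; P[d==0]=np.nan; return P
def pix(c,X):
    p=c["R"]@np.array(X,float)+c["t"]; p=c["camera_matrix"]@p; return p[:2]/p[2]
def atz(c,u,v,z):
    r=c["R"].T@np.linalg.inv(c["camera_matrix"])@[u,v,1]; o=-c["R"].T@c["t"]; return o+r*(z-o[2])/r[2]
E
python3 - <<'E'
from h import *
T=np.load("top.npz");S=np.load("scene.npz");PT=cloud(T);PS=cloud(S)
for n,(u,v) in dict(A=(205,203),B=(160,254),C=(228,281),orange=(256,288),brush=(143,188),tin=(243,140)).items():
    g=atz(T,u,v,68)
    out=[]
    for P in(PT,PS):
        Q=P.reshape(-1,3); m=(np.hypot(Q[:,0]-g[0],Q[:,1]-g[1])<30)&(Q[:,2]>58)&(Q[:,2]<74); q=Q[m]
        out.append((m.sum(),((q.max(0)+q.min(0))/2).round(1)) if m.sum() else 0)
    print(n,g.round(1),out, pix(S,g).round())
for P in(PT,PS):
    Q=P.reshape(-1,3); g=atz(T,367,213,127)
    m=(np.hypot(Q[:,0]-g[0],Q[:,1]-g[1])<130)&(abs(Q[:,2]-127)<4); q=Q[m].astype(np.float32)
    print(m.sum(),cv2.minAreaRect(q[:,:2]),q.mean(0))
    m=(np.hypot(Q[:,0]-g[0],Q[:,1]-g[1])<130)&(abs(Q[:,2]-143)<5); q=Q[m].astype(np.float32)
    print('bar',m.sum(),cv2.minAreaRect(q[:,:2]) ,q.mean(0))
a=cv2.resize(T["image"][160:300,300:440],(560,560),interpolation=cv2.INTER_CUBIC)
b=cv2.resize(T["image"][180:300,150:270],(240*1,240),interpolation=cv2.INTER_CUBIC)
s=cv2.resize(S["image"][210:330,360:480],(240,240),interpolation=cv2.INTER_CUBIC)
im=np.zeros((560,800,3),np.uint8);im[:,:560]=a;im[:240,560:]=b;im[250:490,560:]=s
cv2.imwrite("pics/crop.png",im)
E
```

```text
A [639.  222.3  68. ] [(np.int64(94), array([640.2, 223. ,  65.8])), (np.int64(126), array([639.7, 224.9,  65.7]))] [378. 294.]
B [510.5 334.6  68. ] [(np.int64(103), array([512.9, 333.9,  65.7])), (np.int64(127), array([511.4, 333.6,  65.2]))] [453. 302.]
C [437.9 160.8  68. ] [(np.int64(99), array([437.9, 161.4,  67.3])), (np.int64(95), array([437.1, 161.3,  65.9]))] [425. 243.]
orange [418.6  90.4  68. ] [(np.int64(101), array([418.6,  93.1,  65.4])), (np.int64(90), array([417.4,  94.7,  65.9]))] [412. 223.]
brush [683.7 385.5  68. ] [(np.int64(19), array([674.7, 367.6,  66. ])), (np.int64(38), array([679.6, 375.7,  66. ]))] [411. 358.]
tin [806.9 123.7  68. ] [0, 0] [294. 298.]Traceback (most recent call last):
  File "<stdin>", line 13, in <module>
cv2.error: OpenCV(4.12.0) /io/opencv/modules/imgproc/src/convhull.cpp:143: error: (-215:Assertion failed) total >= 0 && (depth == CV_32F || depth == CV_32S) in function 'convexHull'
```

```bash
python3 - <<'E'
from h import *
T=np.load("top.npz");S=np.load("scene.npz");PT=cloud(T);PS=cloud(S)
g=atz(T,367,213,127)
for P in(PT,PS):
    Q=P.reshape(-1,3);
    for z,t in((127,4),(143,4)):
        m=(np.hypot(Q[:,0]-g[0],Q[:,1]-g[1])<130)&(abs(Q[:,2]-z)<t); q=np.ascontiguousarray(Q[m,:],np.float32)
        if len(q)>3: print(z,m.sum(),cv2.minAreaRect(np.ascontiguousarray(q[:,:2])),q.mean(0))
a=cv2.resize(T["image"][160:300,300:440],(560,560),interpolation=cv2.INTER_CUBIC)
b=cv2.resize(T["image"][180:300,150:270],(240*1,240),interpolation=cv2.INTER_CUBIC)
s=cv2.resize(S["image"][210:330,360:480],(240,240),interpolation=cv2.INTER_CUBIC)
im=np.zeros((560,800,3),np.uint8);im[:,:560]=a;im[:240,560:]=b;im[250:490,560:]=s
cv2.imwrite("pics/crop.png",im)
E
```

```text
127 924 ((589.4656982421875, -189.6048126220703), (63.373287200927734, 192.82745361328125), 8.95560359954834) [ 589.5883  -189.67415  127.02603]
143 312 ((518.4873046875, -200.21051025390625), (13.705804824829102, 138.47901916503906), 8.86877727508545) [ 518.49005 -199.93422  143.52705]
127 613 ((567.9955444335938, -193.18873596191406), (107.33370208740234, 195.3861083984375), 9.209229469299316) [ 587.22345 -185.39287  127.46657]
143 148 ((518.93701171875, -200.67941284179688), (15.449349403381348, 144.8621368408203), 9.145028114318848) [ 519.64996 -198.28745  143.74568]
```

View pics/crop.png

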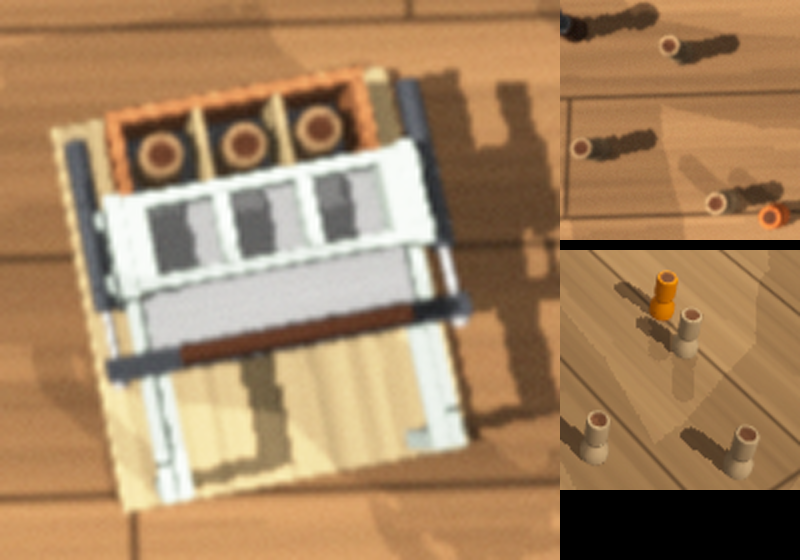

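The crop shows the three tan handles and the orange decoy. The loader has yaw ≈ 9°, with its middle pocket at about (589.5, -189.5) and its bar at (518.5, -200.2), which agrees with the stated 72 mm. I'll turn the tool so it closes along the loader's x, then all the moves are in the loader's axes.

```bash
cat >> h.py <<'E'
YAW=8.95
H=dict(A=(640,223.8),B=(512,333.7),C=(437.6,161.4))
c_,s_=np.cos(np.radians(YAW)),np.sin(np.radians(YAW))
LX=np.array([c_,s_,0]);LY=np.array([-s_,c_,0]);O=np.array([589.5,-189.5,0])
def to(o,X,Y,Z):
    R=Rt.from_quat(o["ee_rot"]).as_matrix(); d=R.T@(np.array([X,Y,Z])-o["tool_pos"])
    turn=(Rt.from_matrix(R).inv()*Rt.from_matrix(np.c_[LY,LX,[0,0,-1]])).as_rotvec()/(np.pi/2)
    print("turn",turn.round(3),"shift",(d/200).round(3))
E
python3 -m inch '[[0,0,-0.944,0.98,-0.998,0,-1],[0,0,-0.944,0.98,-0.998,0,-1],[0,0,-0.944,0.98,-0.998,0,-1],[0,0,-0.944,0.98,-0.998,0,-1],[0,0,-0.944,0.98,-0.998,0,-1],[0,0,-0.944,0.98,-0.998,0,-1],[0,0,-0.944,0.98,-0.998,0,-1],[0,0,-0.944,0.98,-0.998,0,-1],[0,0,-0.944,0.98,-0.998,0,-1],[0,0,-0.944,0.98,-0.998,0,-1],[0,0,-0.944,0.98,-0.998,0,-1],[0,0,-0.944,0.98,-0.998,0,-1]]'
python3 - <<'E'
from h import *; from station import *
o=get_obs(); print(o["joint_positions"].round(2)); to(o,*H['A'],200)
E
```

```text
t: 1.3
tool_pos: [293.0, -365.2, 231.2]
ee_rot: [0.651, 0.759, 0.0, -0.0]
force: [0.2, 0.2, 1.0]
finger_gap: 1.001
gripper_force: 0.0
[ 1.13  0.3  -0.44  1.98  0.16  0.9   0.76]
turn [-0.    -0.    -0.003] shift [2.648 2.161 0.157]
```

```bash

python3 -m inch '[[0,0,-0.003,0.883,0.72,0,-1],[0,0,-0.003,0.883,0.72,0,-1],[0,0,-0.003,0.883,0.72,0,-1],[0,0,-0.003,0.883,0.72,0,-1],[0,0,-0.003,0.883,0.72,0,-1]]' >/dev/null
python3 -m inch '[[0,0,0,0.883,0.72,0,-1],[0,0,0,0.883,0.72,0,-1],[0,0,0,0.883,0.72,0,-1],[0,0,0,0.883,0.72,0,-1],[0,0,0,0.883,0.72,0,-1]]' >/dev/null
python3 -m inch '[[0,0,0,0.883,0.6,0,-1],[0,0,0,0.883,0.6,0,-1],[0,0,0,0.883,0.6,0,-1],[0,0,0,0.883,0.6,0,-1],[0,0,0,0.883,0.6,0,-1],[0,0,0,0.883,0.6,0,-1],[0,0,0,0.883,0.6,0,-1]]'
python3 - <<'E'
from h import *; from station import *
o=get_obs(); c=camera("wrist"); cv2.imwrite("pics/w1.png",c["image"]); print(o["joint_positions"].round(2)); to(o,*H['A'],38)
print(c["hand_eye"].round(3).tolist(), c["camera_matrix"].round(1).tolist())
he=c["hand_eye"];R=Rt.from_quat(o["ee_rot"]).as_matrix()
# project handle top
for z in(68,0):
    p=np.linalg.inv(he)@np.r_[R.T@(np.array([*H['A'],z])-o["tool_pos"]),1]; th=np.arctan2(np.hypot(p[0],p[1]),p[2]); K=c["camera_matrix"]
    print(K[:2,2]+K[0,0]*th*p[:2]/np.hypot(p[0],p[1]))
E
```

```text
t: 3.0
tool_pos: [611.4, 222.0, 230.9]
ee_rot: [0.649, 0.761, -0.001, 0.0]
force: [-0.7, -0.6, -0.3]
finger_gap: 1.0
gripper_force: 0.0
[-0.06  0.62 -0.59  1.5   0.37  1.13 -0.57]
turn [-0.001  0.001  0.002] shift [-0.013  0.143  0.964]
[[0.0, -0.954, -0.301, 75.998], [1.0, 0.0, -0.0, 0.376], [0.0, -0.301, 0.954, -142.648], [0.0, 0.0, 0.0, 1.0]] [[309.7, 0.0, 325.3], [0.0, 309.7, 203.0], [0.0, 0.0, 1.0]]
[353.04580914 186.42155173]
[348.33129845 172.62776063]
```

View pics/w1.png

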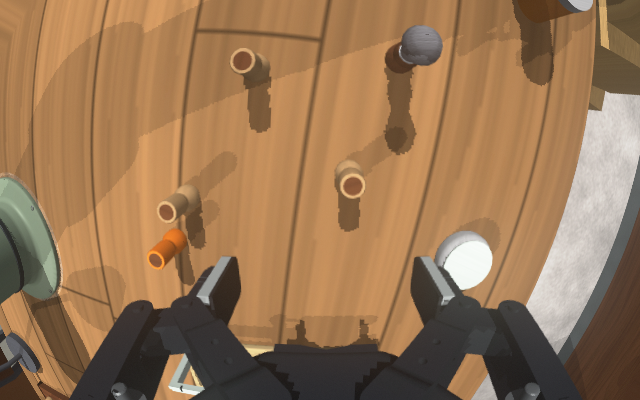

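The wrist view shows handle A's top at (352,186), against a prediction of (353,186), so the calibration is good. Next I descend and grip.

```bash

python3 -m inch '[[0,0,0,-0.013,0.143,0.1,-1],[0,0,0,-0.013,0.143,0.35,-1],[0,0,0,-0.013,0.143,0.6,-1],[0,0,0,-0.013,0.143,0.8,-1],[0,0,0,-0.013,0.143,0.964,-1],[0,0,0,-0.013,0.143,0.964,-1],[0,0,0,-0.013,0.143,0.964,-1],[0,0,0,-0.013,0.143,0.964,-1]]' 30
python3 -m inch '[[0,0,0,0,0,0,1],[0,0,0,0,0,0,1],[0,0,0,0,0,0,1],[0,0,0,0,0,0,1],[0,0,0,0,0,0,1],[0,0,0,0,0,0,1],[0,0,0,0,0,0,1],[0,0,0,0,0,0,1],[0,0,0,0,0,0,1],[0,0,0,0,0,0,1]]' 30
```

```text
t: 3.85
tool_pos: [641.5, 224.7, 41.0]
ee_rot: [0.648, 0.761, 0.001, 0.001]
force: [0.0, 1.0, 0.7]
finger_gap: 1.0
gripper_force: 0.0
t: 4.85
tool_pos: [640.5, 224.9, 38.8]
ee_rot: [0.648, 0.762, 0.0, 0.0]
force: [-1.1, -0.1, 6.0]
finger_gap: 0.32
gripper_force: 30.7
```

```bash

python3 -m inch '[[0,0,0,0,0,-0.2,1],[0,0,0,0,0,-0.45,1],[0,0,0,0,0,-0.7,1],[0,0,0,-0.1,-0.03,-0.85,1],[0,0,0,-0.9,-0.3,-0.85,1],[0,0,0,-0.9,-0.3,-0.85,1],[0,0,0,-0.9,-0.3,-0.85,1],[0,0,0,-0.9,-0.3,-0.85,1]]'
python3 -m inch '[[0,0,0,-0.84,-0.27,0,1],[0,0,0,-0.84,-0.27,0,1],[0,0,0,-0.84,-0.27,0,1],[0,0,0,-0.84,-0.27,0,1],[0,0,0,-0.84,-0.27,0,1],[0,0,0,-0.84,-0.27,0,1],[0,0,0,-0.84,-0.27,0,1]]'
python3 - <<'E'
from h import *; from station import *
o=get_obs(); P=O+52*LY; print(P); to(o,P[0],P[1],136.5)
c=camera("wrist"); cv2.imwrite("pics/w2.png",c["image"])
he=c["hand_eye"];R=Rt.from_quat(o["ee_rot"]).as_matrix();K=c["camera_matrix"]
for k in(1,0,-1):
  for sx,sy in((22,22),(22,-22),(-22,-22),(-22,22)):
    X=O+(52*k+sy)*LY+sx*LX+[0,0,127]
    p=np.linalg.inv(he)@np.r_[R.T@(X-o["tool_pos"]),1]; th=np.arctan2(np.hypot(p[0],p[1]),p[2])
    q=K[:2,2]+K[0,0]*th*p[:2]/np.hypot(p[0],p[1]); cv2.circle(c["image"],tuple(int(round(v)) for v in q),2,(0,0,255),-1)
cv2.imwrite("pics/w2.png",c["image"])
E
```

```text
t: 5.65
tool_pos: [609.3, 31.7, 208.3]
ee_rot: [0.65, 0.76, -0.001, 0.001]
force: [1.1, 1.2, -1.3]
finger_gap: 0.314
gripper_force: 30.2
t: 6.35
tool_pos: [584.0, -135.6, 208.5]
ee_rot: [0.647, 0.762, 0.0, -0.0]
force: [-1.2, 0.8, -0.7]
finger_gap: 0.32
gripper_force: 30.2
[ 581.41023078 -138.13312708    0.        ]
turn [ 0.    -0.     0.004] shift [-0.011 -0.015  0.36 ]
```

View pics/w2.png

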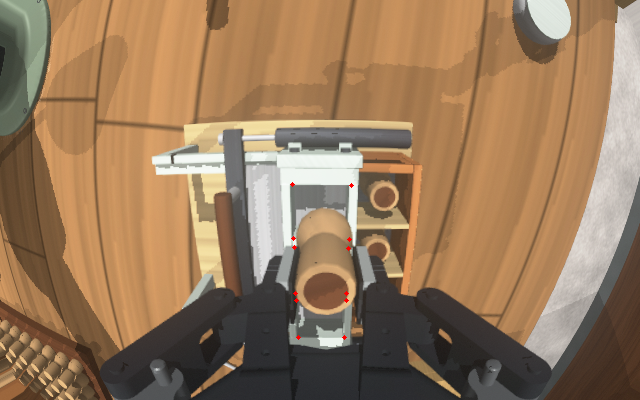

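The projected rim corners (red) lie on the pocket's inner edges, for example (292,184) and (351,185), and the handle is held upright. Next I lower it.

```bash

python3 -m inch '[[0,0,0.004,-0.011,-0.015,0,1],[0,0,0.004,-0.011,-0.015,0,1],[0,0,0.004,-0.011,-0.015,0.12,1],[0,0,0.004,-0.011,-0.015,0.2,1],[0,0,0.004,-0.011,-0.015,0.28,1],[0,0,0.004,-0.011,-0.015,0.32,1],[0,0,0.004,-0.011,-0.015,0.35,1],[0,0,0.004,-0.011,-0.015,0.362,1],[0,0,0.004,-0.011,-0.015,0.362,1],[0,0,0.004,-0.011,-0.015,0.362,1]]'
```

```text
t: 7.4
tool_pos: [581.4, -139.7, 136.6]
ee_rot: [0.65, 0.76, 0.0, 0.0]
force: [0.3, -0.1, -0.1]
finger_gap: 0.315
gripper_force: 30.3
```

```bash

python3 -m inch '[[0,0,0,0,0,0.006,1],[0,0,0,0,0,0.006,1],[0,0,0,0,0,0.006,0.2],[0,0,0,0,0,0.006,0],[0,0,0,0,0,0.006,-0.1],[0,0,0,0,0,0.006,-0.1]]'
python3 -m inch '[[0,0,0,0,0,-0.1,-0.1],[0,0,0,0,0,-0.25,-0.1],[0,0,0,0,0,-0.4,-0.3],[0,0,0,0,0,-0.4,-1]]'
python3 - <<'E'
from h import *; from station import *
o=get_obs(); to(o,*H['B'],215); to(o,*H['C'],215); c=camera("top"); P=cloud(c).reshape(-1,3)
m=(abs(P[:,2]-165)<6)&(np.hypot(P[:,0]-589,P[:,1]+190)<90); print(m.sum(),P[m].mean(0) if m.any() else 0)
E
```

```text
t: 8.0
tool_pos: [581.1, -139.7, 134.9]
ee_rot: [0.65, 0.76, -0.0, -0.0]
force: [-0.4, -0.1, 0.7]
finger_gap: 0.551
gripper_force: 0.0
t: 8.4
tool_pos: [582.8, -139.7, 218.6]
ee_rot: [0.65, 0.76, 0.001, 0.002]
force: [-0.0, -0.4, -0.7]
finger_gap: 0.797
gripper_force: 0.0
turn [ 0.003  0.001 -0.001] shift [2.393 0.016 0.013]
turn [ 0.003  0.001 -0.001] shift [ 1.6   -0.485  0.013]
0 0
```

```bash

python3 -m inch '[[0,0,0,1,0.005,0,-1],[0,0,0,1,0.005,0,-1],[0,0,0,1,0.005,0,-1],[0,0,0,1,0.005,0,-1]]'>/dev/null
python3 -m inch '[[0,0,0,1,0.008,0,-1],[0,0,0,1,0.008,0,-1],[0,0,0,1,0.008,0,-1],[0,0,0,1,0.008,0,-1],[0,0,0,1,0.008,0,-1]]'
python3 - <<'E'
from h import *; from station import *
o=get_obs(); to(o,*H['B'],38)
c=camera("top"); P=cloud(c).reshape(-1,3)
m=(abs(P[:,2]-165)<6)&(np.hypot(P[:,0]-589,P[:,1]+190)<90); print(m.sum(),P[m].mean(0) if m.any() else 0)
E
```

```text
t: 9.35
tool_pos: [518.9, 263.3, 214.4]
ee_rot: [0.647, 0.763, 0.001, -0.002]
force: [0.7, -0.1, -0.2]
finger_gap: 1.001
gripper_force: 0.0
turn [-0.001 -0.002  0.005] shift [0.35  0.024 0.883]
110 [ 581.96822221 -139.60974469  164.64479789]
```

Handle A's top is at (582, -139.6) at a height of 165, so it stands in the left pocket. Next is B.

```bash

python3 -m inch '[[0,0,0.004,0.35,0.024,0,-1],[0,0,0.004,0.35,0.024,0.1,-1],[0,0,0.004,0.35,0.024,0.35,-1],[0,0,0.004,0.35,0.024,0.6,-1],[0,0,0.004,0.35,0.024,0.8,-1],[0,0,0.004,0.35,0.024,0.883,-1],[0,0,0.004,0.35,0.024,0.883,-1],[0,0,0.004,0.35,0.024,0.883,-1]]'
python3 -m inch '[[0,0,0,0,0,0,1],[0,0,0,0,0,0,1],[0,0,0,0,0,0,1],[0,0,0,0,0,0,1],[0,0,0,0,0,0,1],[0,0,0,0,0,0,1],[0,0,0,0,0,0,1],[0,0,0,0,0,0,1],[0,0,0,0,0,0,1]]' 30
python3 - <<'E'
from h import *; from station import *
o=get_obs(); to(o,*O[:2],208)
E
```

```text
t: 10.2
tool_pos: [516.5, 326.0, 39.7]
ee_rot: [0.653, 0.758, 0.001, 0.0]
force: [-0.2, 0.1, 0.2]
finger_gap: 0.998
gripper_force: 0.0
t: 11.1
tool_pos: [516.0, 326.2, 38.9]
ee_rot: [0.652, 0.758, 0.0, 0.0]
force: [-1.1, -0.5, 7.2]
finger_gap: 0.314
gripper_force: 29.5
turn [ 0.001 -0.    -0.005] shift [-2.604 -0.019 -0.847]
```

The grip is about 8 mm off-centre along the pads, so I regrip.

```bash

python3 -m inch '[[0,0,0,0,0,0,0],[0,0,0,0,0,0,-0.3],[0,0,-0.005,0.04,0,0,-0.3],[0,0,-0.005,0.04,0,0,-0.3],[0,0,-0.005,0.04,0,0,-0.3]]'
python3 -m inch '[[0,0,0,0,0,0,1],[0,0,0,0,0,0,1],[0,0,0,0,0,0,1],[0,0,0,0,0,0,1],[0,0,0,0,0,0,1],[0,0,0,0,0,0,1]]' 30
python3 - <<'E'
from h import *; from station import *
o=get_obs(); to(o,*O[:2],208)
E
```

```text
t: 11.6
tool_pos: [514.4, 334.1, 38.2]
ee_rot: [0.649, 0.761, -0.0, -0.0]
force: [-0.4, 0.4, 0.2]
finger_gap: 0.65
gripper_force: 0.0
t: 12.2
tool_pos: [514.7, 333.7, 38.3]
ee_rot: [0.65, 0.76, 0.0, 0.0]
force: [0.6, 0.3, 2.1]
finger_gap: 0.311
gripper_force: 30.4
turn [0. 0. 0.] shift [-2.642 -0.039 -0.848]
```

```bash

python3 -m inch '[[0,0,0,0,0,-0.2,1],[0,0,0,0,0,-0.45,1],[0,0,0,0,0,-0.7,1],[0,0,0,-0.1,0,-0.95,1],[0,0,0,-0.9,-0.01,-0.95,1],[0,0,0,-0.9,-0.01,-0.95,1],[0,0,0,-0.9,-0.01,-0.95,1],[0,0,0,-0.9,-0.01,-0.95,1]]' >/dev/null
python3 -m inch '[[0,0,0,-0.9,-0.02,0,1],[0,0,0,-0.9,-0.02,0,1],[0,0,0,-0.9,-0.02,0,1],[0,0,0,-0.9,-0.02,0,1]]' >/dev/null
python3 -m inch '[[0,0,0,-0.84,-0.01,0,1],[0,0,0,-0.84,-0.01,0,1],[0,0,0,-0.84,-0.01,0,1],[0,0,0,-0.84,-0.01,0,1],[0,0,0,-0.84,-0.01,0,1],[0,0,0,-0.84,-0.01,0,1],[0,0,0,-0.84,-0.01,0,1]]'
python3 - <<'E'
from h import *; from station import *
o=get_obs(); to(o,*O[:2],135.6)
E
```

```text
t: 14.1
tool_pos: [589.3, -187.2, 228.4]
ee_rot: [0.649, 0.761, 0.0, -0.0]
force: [-0.2, 0.1, 0.2]
finger_gap: 0.317
gripper_force: 30.2
turn [ 0.    -0.     0.002] shift [-0.012 -0.001  0.464]
```

```bash

python3 -m inch '[[0,0,0.002,-0.012,0,0.02,1],[0,0,0.002,-0.012,0,0.12,1],[0,0,0.002,-0.012,0,0.22,1],[0,0,0.002,-0.012,0,0.3,1],[0,0,0.002,-0.012,0,0.36,1],[0,0,0.002,-0.012,0,0.41,1],[0,0,0.002,-0.012,0,0.44,1],[0,0,0.002,-0.012,0,0.455,1],[0,0,0.002,-0.012,0,0.466,1],[0,0,0.002,-0.012,0,0.466,1],[0,0,0.002,-0.012,0,0.466,1]]'
python3 -m inch '[[0,0,0,0,0,0,1],[0,0,0,0,0,0,0.2],[0,0,0,0,0,0,0],[0,0,0,0,0,0,-0.1],[0,0,0,0,0,0,-0.1]]'
python3 -m inch '[[0,0,0,0,0,-0.1,-0.1],[0,0,0,0,0,-0.25,-0.1],[0,0,0,0,0,-0.4,-0.3],[0,0,0,0,0,-0.4,-1],[0,0,0,0,0,-0.4,-1]]'
python3 - <<'E'
from h import *; from station import *
o=get_obs(); to(o,*H['C'],215)
E
```

```text
t: 15.2
tool_pos: [589.7, -191.5, 135.5]
ee_rot: [0.651, 0.759, 0.0, 0.0]
force: [-0.6, -0.3, -0.3]
finger_gap: 0.311
gripper_force: 30.2
t: 15.7
tool_pos: [589.5, -191.4, 135.1]
ee_rot: [0.651, 0.759, 0.0, 0.0]
force: [-0.3, 0.5, 1.1]
finger_gap: 0.551
gripper_force: 0.0
t: 16.2
tool_pos: [589.7, -191.5, 215.5]
ee_rot: [0.651, 0.759, 0.0, 0.001]
force: [-0.4, 0.6, 0.1]
finger_gap: 0.96
gripper_force: 0.0
turn [ 0.001  0.    -0.002] shift [ 1.86e+00 -4.82e-01  1.00e-03]
```

```bash

python3 -m inch '[[0,0,0,0.93,-0.241,0,-1],[0,0,0,0.93,-0.241,0,-1],[0,0,0,0.93,-0.241,0,-1],[0,0,0,0.93,-0.241,0,-1]]'>/dev/null
python3 -m inch '[[0,0,0,0.93,-0.241,0,-1],[0,0,0,0.93,-0.241,0,-1],[0,0,0,0.93,-0.241,0,-1],[0,0,0,0.93,-0.241,0,-1],[0,0,0,0.93,-0.241,0,-1],[0,0,0,0.93,-0.241,0,-1],[0,0,0,0.93,-0.241,0,-1]]'
python3 - <<'E'
from h import *; from station import *
o=get_obs(); print(o["joint_positions"].round(2)); to(o,*H['C'],38)
c=camera("top"); P=cloud(c).reshape(-1,3)
m=(abs(P[:,2]-165)<6)&(np.hypot(P[:,0]-589,P[:,1]+190)<90);q=P[m]
for s in(1,0,-1):
    r=q[np.hypot(*(q-O-52*s*LY)[:,:2].T)<24]; print(s,len(r),r.mean(0) if len(r) else 0)
E
```

```text
t: 17.3
tool_pos: [437.4, 160.5, 214.5]
ee_rot: [0.651, 0.759, -0.0, -0.0]
force: [-0.2, -0.6, -0.2]
finger_gap: 0.998
gripper_force: 0.0
[ 0.09  0.36 -0.71  1.99  0.3   0.89 -0.62]
turn [-0.001  0.    -0.002] shift [0.004 0.002 0.883]
1 111 [ 582.00924021 -139.60367344  164.28178428]
0 114 [ 590.48977667 -189.24610255  164.27332137]
-1 0 0
```

Two handles stand correctly. Next is C.

```bash

python3 -m inch '[[0,0,-0.002,0.004,0.002,0.1,-1],[0,0,-0.002,0.004,0.002,0.35,-1],[0,0,-0.002,0.004,0.002,0.6,-1],[0,0,-0.002,0.004,0.002,0.8,-1],[0,0,-0.002,0.004,0.002,0.883,-1],[0,0,-0.002,0.004,0.002,0.883,-1],[0,0,-0.002,0.004,0.002,0.883,-1]]'
python3 -m inch '[[0,0,0,0,0,0,1],[0,0,0,0,0,0,1],[0,0,0,0,0,0,1],[0,0,0,0,0,0,1],[0,0,0,0,0,0,1],[0,0,0,0,0,0,1],[0,0,0,0,0,0,1],[0,0,0,0,0,0,1],[0,0,0,0,0,0,1]]' 30
python3 - <<'E'
from h import *; from station import *
o=get_obs(); P=O-52*LY; to(o,*P[:2],228)
E
```

```text
t: 18.05
tool_pos: [437.9, 161.9, 38.8]
ee_rot: [0.65, 0.76, -0.0, -0.0]
force: [0.9, -0.2, 0.2]
finger_gap: 1.0
gripper_force: 0.0
t: 18.95
tool_pos: [437.9, 162.4, 39.0]
ee_rot: [0.65, 0.76, 0.0, 0.0]
force: [-0.5, 0.4, 9.0]
finger_gap: 0.322
gripper_force: 29.8
turn [0.001 0.    0.   ] shift [-2.116  0.475 -0.945]
```

```bash

python3 -m inch '[[0,0,0,0,0,-0.2,1],[0,0,0,0,0,-0.45,1],[0,0,0,0,0,-0.7,1],[0,0,0,-0.1,0,-0.95,1],[0,0,0,-0.7,0.16,-0.95,1],[0,0,0,-0.7,0.16,-0.95,1],[0,0,0,-0.7,0.16,-0.95,1],[0,0,0,-0.7,0.16,-0.95,1]]' >/dev/null
python3 -m inch '[[0,0,0,-0.7,0.16,0,1],[0,0,0,-0.7,0.16,0,1],[0,0,0,-0.7,0.16,0,1],[0,0,0,-0.7,0.16,0,1]]' >/dev/null
python3 -m inch '[[0,0,0,-0.716,0.155,0,1],[0,0,0,-0.716,0.155,0,1],[0,0,0,-0.716,0.155,0,1],[0,0,0,-0.716,0.155,0,1],[0,0,0,-0.716,0.155,0,1],[0,0,0,-0.716,0.155,0,1],[0,0,0,-0.716,0.155,0,1]]'
python3 - <<'E'
from h import *; from station import *
o=get_obs(); P=O-52*LY; to(o,*P[:2],135.8)
E
```

```text
t: 20.85
tool_pos: [597.6, -239.4, 228.8]
ee_rot: [0.649, 0.761, 0.0, 0.0]
force: [-0.7, 0.0, -0.6]
finger_gap: 0.317
gripper_force: 30.1
turn [ 0.    -0.     0.002] shift [-0.007 -0.001  0.465]
```

```bash

python3 -m inch '[[0,0,0.002,-0.007,0,0.02,1],[0,0,0.002,-0.007,0,0.12,1],[0,0,0.002,-0.007,0,0.22,1],[0,0,0.002,-0.007,0,0.3,1],[0,0,0.002,-0.007,0,0.36,1],[0,0,0.002,-0.007,0,0.41,1],[0,0,0.002,-0.007,0,0.44,1],[0,0,0.002,-0.007,0,0.455,1],[0,0,0.002,-0.007,0,0.466,1],[0,0,0.002,-0.007,0,0.466,1],[0,0,0.002,-0.007,0,0.466,1]]'
python3 -m inch '[[0,0,0,0,0,0,1],[0,0,0,0,0,0,0.2],[0,0,0,0,0,0,0],[0,0,0,0,0,0,-0.1],[0,0,0,0,0,0,-0.1]]'
python3 -m inch '[[0,0,0,0,0,-0.1,-0.1],[0,0,0,0,0,-0.25,-0.1],[0,0,0,0,0,-0.4,-0.1],[0,0,0,0.26,-0.36,-0.4,-0.1],[0,0,0,0.26,-0.36,-0.4,-0.1],[0,0,0,0.26,-0.36,-0.4,-0.1],[0,0,0,0.26,-0.36,-0.4,-0.1],[0,0,0,0.26,-0.36,-0.4,-0.1],[0,0,0,0.26,-0.36,-0.4,-0.1]]'
python3 - <<'E'
from h import *; from station import *
o=get_obs(); B=O-72*LX; print(B); to(o,*B[:2],121); c=camera("wrist")
he=c["hand_eye"];R=Rt.from_quat(o["ee_rot"]).as_matrix();K=c["camera_matrix"]
for s in(-55,0,55):
    X=B+s*LY+[0,0,138]
    p=np.linalg.inv(he)@np.r_[R.T@(X-o["tool_pos"]),1]; th=np.arctan2(np.hypot(p[0],p[1]),p[2])
    q=K[:2,2]+K[0,0]*th*p[:2]/np.hypot(p[0],p[1]); cv2.circle(c["image"],tuple(int(round(v)) for v in q),2,(0,0,255),-1)
cv2.imwrite("pics/w3.png",c["image"])
E
```

```text
t: 21.95
tool_pos: [598.0, -242.3, 135.7]
ee_rot: [0.651, 0.759, 0.0, 0.0]
force: [0.1, -0.3, -0.3]
finger_gap: 0.318
gripper_force: 30.1
t: 22.45
tool_pos: [597.8, -242.3, 135.3]
ee_rot: [0.651, 0.759, 0.0, -0.0]
force: [0.6, 0.4, 0.3]
finger_gap: 0.551
gripper_force: 0.0
t: 23.35
tool_pos: [519.3, -202.1, 215.1]
ee_rot: [0.651, 0.759, 0.0, -0.0]
force: [0.8, -0.1, -0.0]
finger_gap: 0.548
gripper_force: 0.0
[ 518.37663749 -200.70121891    0.        ]
turn [ 0.    -0.    -0.002] shift [ 0.008 -0.004  0.47 ]
```

View pics/w3.png

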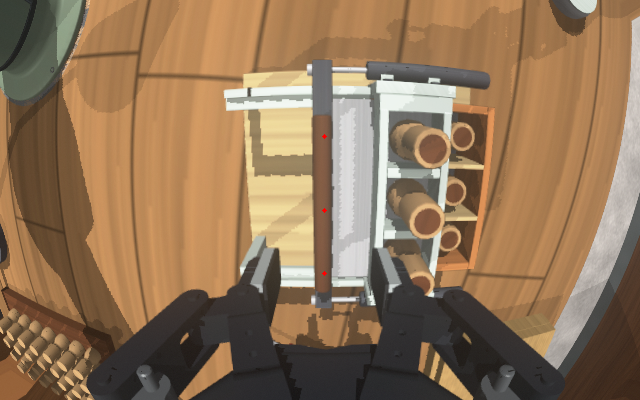

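The red bar points lie on the bar's axis, around (323,210), and all three handles stand in their pockets. I narrow the fingers and descend onto the bar.

```bash

python3 -m inch '[[0,0,-0.002,0.008,-0.007,0,0.3],[0,0,-0.002,0.008,-0.007,0.1,0.3],[0,0,-0.002,0.008,-0.007,0.2,0.3],[0,0,-0.002,0.008,-0.007,0.3,0.3],[0,0,-0.002,0.008,-0.007,0.38,0.3],[0,0,-0.002,0.008,-0.007,0.44,0.3],[0,0,-0.002,0.008,-0.007,0.48,0.3],[0,0,-0.002,0.008,-0.007,0.48,0.3],[0,0,-0.002,0.008,-0.007,0.48,0.3]]'
python3 -m inch '[[0,0,0,0,0,0,1],[0,0,0,0,0,0,1],[0,0,0,0,0,0,1],[0,0,0,0,0,0,1],[0,0,0,0,0,0,1],[0,0,0,0,0,0,1]]' 60
```

```text
t: 24.3
tool_pos: [517.3, -200.5, 119.7]
ee_rot: [0.65, 0.76, 0.0, 0.0]
force: [-0.2, 0.5, -0.9]
finger_gap: 0.349
gripper_force: 0.0
t: 24.9
tool_pos: [516.7, -200.8, 120.1]
ee_rot: [0.65, 0.76, -0.0, 0.0]
force: [-5.7, 0.2, 8.2]
finger_gap: 0.141
gripper_force: 58.4
```

```bash

python3 -m inch '[[0,0,0,0,-0.03,0,1],[0,0,0,0,-0.07,0,1],[0,0,0,0,-0.11,0,1],[0,0,0,0,-0.15,0,1],[0,0,0,0,-0.19,0,1],[0,0,0,0,-0.22,0,1],[0,0,0,0,-0.245,0,1],[0,0,0,0,-0.26,0,1],[0,0,0,0,-0.265,0,1],[0,0,0,0,-0.265,0,1],[0,0,0,0,-0.265,0,1],[0,0,0,0,-0.265,0,1]]'
python3 - <<'E'
from h import *; from station import *
o=get_obs(); print(o["tool_pos"],o["force"],(o["tool_pos"]-O)@LX, (np.array([516.7,-200.8,0])-O)@LX)
c=camera("wrist"); cv2.imwrite("pics/w4.png",c["image"])
c=camera("top"); P=cloud(c).reshape(-1,3)
m=(abs(P[:,2]-88)<6)&(np.hypot(P[:,0]-589,P[:,1]+190)<90);q=P[m]
for s in(1,0,-1):
    r=q[np.hypot(*(q-O-52*s*LY)[:,:2].T)<20]; print(s,len(r),r.mean(0) if len(r) else 0)
cv2.imwrite("pics/t4.png",cv2.resize(c["image"][160:300,290:450],(800,600)[:2]))
E
```

```text
t: 26.1
tool_pos: [466.8, -208.6, 120.2]
ee_rot: [0.649, 0.76, 0.001, 0.002]
force: [11.6, 0.7, -6.1]
finger_gap: 0.14
gripper_force: 58.6
[ 466.8036523  -208.63664831  120.16201146] [11.56655341  0.71465264 -6.14601082] -124.1795917155724 -73.67159117379877
1 95 [ 578.23661649 -144.16450675   88.60367314]
0 95 [ 584.9932575  -187.1125792    88.58683139]
-1 83 [ 595.98063319 -236.22256587   89.17825389]
```

View pics/w4.png

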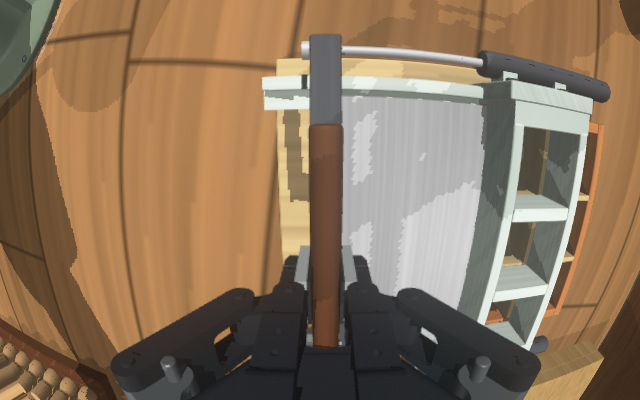

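View pics/t4.png

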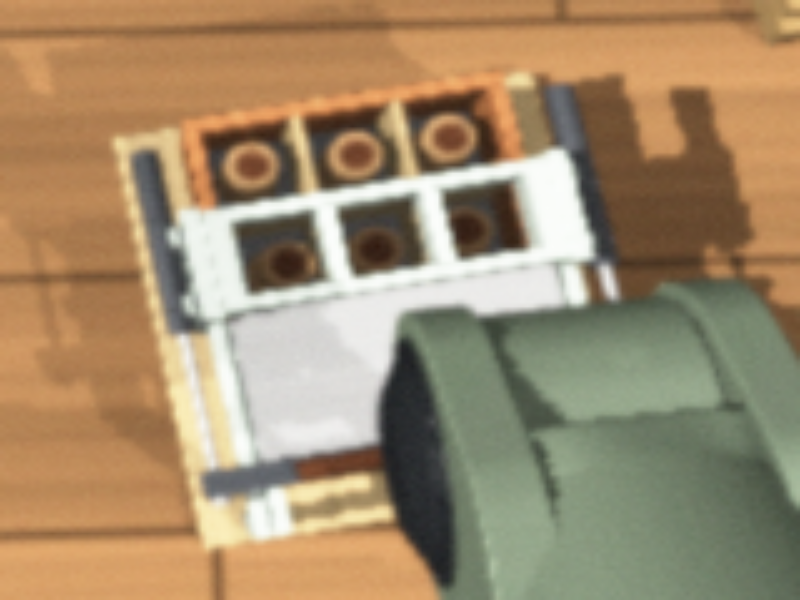

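The three handles dropped upright into the cells, with tops at about 88.6 mm. The black line at (307,80) in the wrist view is right at the crossbar's front edge at x≈310. I pull another 1.5 mm to centre it, hold, then hand in.

```bash

python3 -m inch '[[0,0,0,0,-0.008,0,1],[0,0,0,0,-0.008,0,1],[0,0,0,0,-0.008,0,1],[0,0,0,0,-0.008,0,1],[0,0,0,0,-0.008,0,1],[0,0,0,0,-0.008,0,1],[0,0,0,0,-0.008,0,1],[0,0,0,0,-0.008,0,1]]'
python3 -c "
from station import *
print(job_done())"
```

```text
t: 27.0
tool_pos: [465.2, -208.9, 120.2]
ee_rot: [0.649, 0.76, 0.001, 0.002]
force: [12.8, 1.0, -6.2]
finger_gap: 0.142
gripper_force: 58.6
the job is handed in; nothing more can be done
None
```

The three handles were set in the pockets and dropped upright into the crate, and I handed the job in at 27 s with the gate gripped at about 52 mm (measured from the tool's travel); no verdict was returned.

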